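# Load a drilled plate under the spring clip of a holding fixture

### The arm

A 6-joint arm with a two-finger parallel gripper is mounted at the origin on a cart in front of the work surface, level with it; the furniture and walls round the work are solid. World frame = base frame: x ahead of the robot, y to its left, z up, the work surface at z = 0. Lengths are in m, angles in rad, forces in N, time in s.
With the tool pointing down it reaches from about 0.425 to 0.925 m from the base axis. Payload 12.5 kg.
Tool frame: the origin (TCP) lies at the very end of the fingers, on their centre line; the grasp point (between the pads) lies robot.grasp_offset behind it (robot.grasp_offset is the distance from the TCP to the grasp point, in m); z points along the fingers, y is the direction in which the jaws open and shut (so a half turn about z gives the same grasp; the last joint's range is limited). The gripper opens to 85 mm and grips with 20 to 120 N. Pads are 22 mm wide; open, the fingers measure 114 mm over their backs; the gripper's body (76 mm by 85 mm) begins 54 mm behind the grasp point. The pads swing forward as they close: fully open they stand 13 mm farther back than shut.
Start: joints at [-0.106, 0.491, 1.559, -0, 1.092, -0.106], TCP at [0.625, 0, 0.201] pointing down, gripper open.
Joint ranges: [-3.1, 3.1], [-0.84, 2.19], [0.05, 2.79], [-1.13, 4.28], [0.06, 2.93], [-2.69, 2.69]. Speed limits (rad/s): [2.22, 2.22, 2.79, 3.14, 3.14, 3.14].

### API

Orientations are given as a unit quaternion [w, x, y, z].
In Python, from plant import robot gives the robot as it stands.
- The arm moves only by the shell command python3 -m jog 'ROWS'. ROWS is JSON, a list of rows, each an object of numbers: "claw": the closure in counts, from 0 (fully open) to 255 (shut); "x", "y", "z": the shift along the tool's x, y, z in m; "spin": the turn about the tool's z in degrees. In form: [{"claw": .., "x": .., "y": .., "z": .., "spin": ..}, ...]. A call has 1 to 12 rows; each row shifts and turns the commanded pose from where the row before left it, along the tool's axes as they then stand; what a row does not reach is not made up. A row lasts 1/12 s, in which the tool goes at most 41.7 mm and 7.16 degrees, less where a joint would pass 70% of its speed; a pose out of reach is approached as far as the arm can. A call with a gripper value outside its range is refused whole. The fingers move at their own pace and stop on an object; the grip force is fixed at half the most. Time passes only in rows, so rows that do not move let the fingers close. It gives the time, the measured TCP pose, the force and the opening at its end, in the units of the state.
- robot.state(): the state, without advancing time (a new reading comes with each control period).
- robot.snapshot(name): name is "scene" or "side" or "wrist"; returns (picture, depth): 480x640x3 uint8, red, green, blue; 480x640 float32, m along the optical axis (not along the pixel's ray), 0 where there is no reading.
- robot.camera_info(name): a dict with "mtx" (3x3 intrinsics, pixels), "distortion" ([k1, k2, p1, p2, k3] as OpenCV has them; the pictures are not rectified), "R" (3x3) and "t" (3): a world point X has camera coordinates R X + t. Camera axes: x right, y down, z forward; pixel columns grow to the right and rows downward; lengths in m; the calibration is good to about 2 mm. A picture is of the moment at which its call begins: read the wrist's pose just before it. camera_info takes no time and is no camera call; for the wrist camera it gives the pose at the moment of the call.
- robot.finish_job(): hands the job in, once; it reports no verdict.
The state is a dict: "time_s": time; "q": joint angles; "joint_velocities": joint speeds; "tau": joint torques, N m; "tool_pos": TCP position; "eef_rot": TCP orientation; "force": force on the tool from outside, world axes, zero at the start; "torque": the same for the moment, N m; "opening": opening from 0.0 (shut) to 1.0 (fully open).
Only numpy, scipy, OpenCV 4.12 (cv2) and the standard library are available. Lean on these libraries where they do the work, as an engineer would, in place of code of your own. Each camera call takes 0.05 s, during which the arm holds its last target.

### The job

The drilled steel plate lies in the mouth of the holding fixture, to be clamped for deburring. With one fingertip press the long press plate of the spring clip down and hold it there, and with the other fingertip push the drilled plate along its guides, beneath the raised jaw, until it is fully home against the end stop; only then let the clip go, so that its jaw rests on the plate. Touch and push only: do not pinch or lift the plate, never let the clip down on it part-way, and leave the bearing, valve spring and spark plug where they are.

Things in the scene. Friction and masses are not known exactly. Their poses are not given: they have to be found in the camera images.
- fixture: Dark steel fixture fixed to the bench; base plate 220 x 124 x 10 mm (x -110 to 110, y -68 to 56; its top is the bed, 10 mm up). Origin on the bench top; x runs along the guides from mouth to end stop, y to the clip's press-plate side, z up. At y = 4 the clip's hinge tube (axis 18 mm up) runs between lugs at x -99 and 94. All of fixture and clip stays lower than 40 mm above the bench.
- end_stop (a point): Foot of the end stop's face, mid-channel, on the bed: fixture x 100, y -32. The stop is an aluminium block 12 mm high. The channel before it, between two aluminium rails 6 mm high (fixture x 20 to 100), is 47 mm wide, centred on y = -32.
- clip (a joint): Spring clip, a steel rocker hinged along fixture x: pushing its press plate down raises its jaw. Radians: 0 at rest (jaw 6 mm above the bed, so the 12 mm plate butts against it), about 0.17 with the jaw resting on the drilled plate, 0.36 fully pressed (jaw 7 mm clear of the plate). Springs back; 3.5 N at the press spot starts it, 8 N holds it fully down, anywhere along its length.
- jaw_front (a point): Underside of the jaw's front end, moving with the clip: the jaw is a blunt nose 8 mm thick over mid-channel, fixture x 62 to 88, y about -32.
- press_spot (a point): Middle of the top of the clip's press plate, moving with it (fixture x -35, y about 34). The press plate is a flat sheet, fixture x -95 to 25, usable y 14 to 46. At rest it slopes, outer edge higher, this spot 25 mm above the bench; fully pressed it is level, 14 mm above the bench and 4 mm above the bed, so an equally low second fingertip meets the drilled plate's end. A fingertip can slide along it.
- plate: Drilled plate: loose flat steel plate 90 x 44 x 12 mm, about 0.3 kg, two 8 mm holes near its rear end. Origin mid-underside; x along its length towards the end stop, z up. It starts flat on the bed, its front between the rails short of the jaw, its rear end (x = -45) standing out behind the rails, the bed behind it free. Home: origin at fixture x 55, y -32, front end touching the stop.
- bearing: Ball bearing 62 mm across, 16 mm high, lying on the bench beside the fixture; a bystander. Origin in the middle of its underside.
- valve_spring: Coil valve spring 30 mm across, 42 mm high, standing on the bench beside the fixture; a bystander. Origin in the middle of its underside.
- spark_plug: Spark plug 74 mm long, 24 mm high, lying on the bench on the press-plate side of the fixture; a bystander. Origin under its middle.

How it is judged:
On the way, in this order (a step that is already met when the one before it is completed fails the run):
1. the clip is pressed well open by a finger (0.24 or more) while the plate is not yet beneath the jaw (value of joint clip above 0.24 rad and contact force between the fingers and fixture above 1 N and x of plate in the frame of fixture below 0.02 m), for 0.1 s.
2. the plate is home (within 4 mm of the end stop) while the clip is still held open (value of joint clip above 0.2 rad and contact force between the fingers and fixture above 1 N and x of plate in the frame of fixture above 0.051 m), for 0.1 s.
At the end, for the whole second after the job is handed in: The plate lies flat on the bed between the rails within 4 mm of the end stop, at rest, and the clip has been let go and its jaw rests on the plate (clip between 0.14 and 0.20) (x of plate in the frame of fixture above 0.051 m and y of plate in the frame of fixture between -0.036 and -0.028 m and z of plate in the frame of fixture below 0.0125 m and angle between plate's own z axis and vertical below 0.05 rad and value of joint clip between 0.14 and 0.2 rad and linear speed of plate below 0.01 m/s); the robot touches nothing.
It fails at once if the plate is lifted or tipped off the bed (more than 6 mm or 0.15 rad) (z of plate in the frame of fixture above 0.016 m or angle between plate's own z axis and vertical above 0.15 rad).
It fails at once if the clip is let down on the plate part-way (value of joint clip below 0.18 rad and x of plate in the frame of fixture between 0.027 and 0.05 m).
It fails at once if a bystander is moved more than 15 mm (distance of any of bearing, valve_spring, spark_plug from where it was at the start of the episode above 0.015 m).
It also fails if it takes over 48 s, if anything falls off the work surface, if the arm or the gripper's body presses on something with over 40 N, if the wrist force passes 120 N, or if a joint passes its speed limit or range.

## Working session

There is one attempt and no reset: what is moved stays moved. The work goes in short steps, Python scripts to look and compute and a shell command to move; the robot and the scene stay as the last step left them, time stands still between calls to the robot, and variables do not carry over. Pictures are saved under pics/ and viewed, and the job is handed in when it is done.

```bash
mkdir -p pics; ls
python3 - <<'E'
from plant import robot
import cv2,numpy as np
s=robot.state();print(s['time_s'],s['tool_pos'],s['eef_rot'],s['force'],s['opening'],robot.grasp_offset)
for n in ['scene','side','wrist']:
    c=robot.camera_info(n);print(n,c)
    p,d=robot.snapshot(n);cv2.imwrite(f'pics/{n}0.png',p[:,:,::-1]);np.savez(f'pics/{n}0.npz',p=p,d=d,**{k:np.array(v) for k,v in c.items()})
E
```

```text
pics
0.0 [6.24717450e-01 6.20301136e-05 2.00800342e-01] [-4.60472110e-04  7.07114653e-01  7.07098659e-01 -3.77269263e-04] [ 1.02496801 -0.57850896 -0.64477656] 0.9961835889064348 0.0187
scene {'mtx': array([[590.18427655,   0.        , 321.73290294],
       [  0.        , 590.18427655, 246.99595199],
       [  0.        ,   0.        ,   1.        ]]), 'distortion': array([0.0567824, 0.       , 0.       , 0.       , 0.       ]), 'R': array([[-0.56193035, -0.82712755, -0.0097108 ],
       [-0.60568115,  0.41942378, -0.67619083],
       [ 0.563369  , -0.3740905 , -0.73666252]]), 't': array([0.49862295, 0.19028899, 0.72423252])}
side {'mtx': array([[591.23159937,   0.        , 323.37317821],
       [  0.        , 591.23159937, 240.6745555 ],
       [  0.        ,   0.        ,   1.        ]]), 'distortion': array([-0.19582414,  0.        ,  0.        ,  0.        ,  0.        ]), 'R': array([[-0.93690474, -0.34925417,  0.01520006],
       [-0.17785908,  0.4387882 , -0.88081273],
       [ 0.30095791, -0.82794109, -0.47322076]]), 't': array([0.54037142, 0.0028199 , 0.96865579])}
wrist {'mtx': array([[374.91033628,   0.        , 321.88210125],
       [  0.        , 374.91033628, 240.36195008],
       [  0.        ,   0.        ,   1.        ]]), 'distortion': array([-0.06452835,  0.        ,  0.        ,  0.        ,  0.        ]), 'R': array([[ 9.99999361e-01, -4.40379155e-05, -1.12935744e-03],
       [ 2.96866567e-04, -9.53920272e-01,  3.00060038e-01],
       [-1.09053098e-03, -3.00060182e-01, -9.53919650e-01]]), 't': array([-0.62376329, -0.03861738,  0.37991017])}
```

View pics/scene0.png

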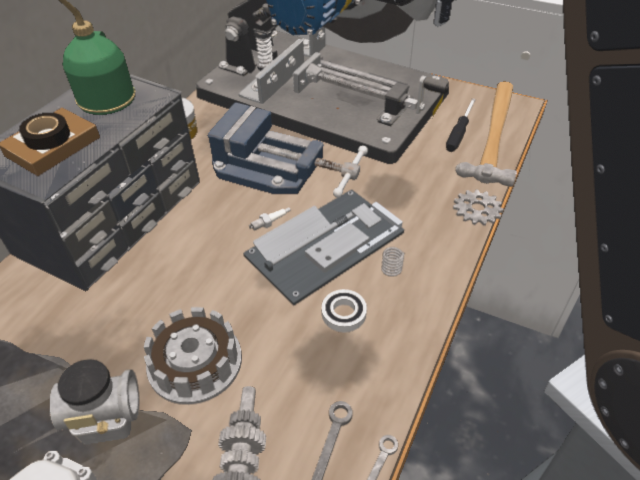

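View pics/side0.png

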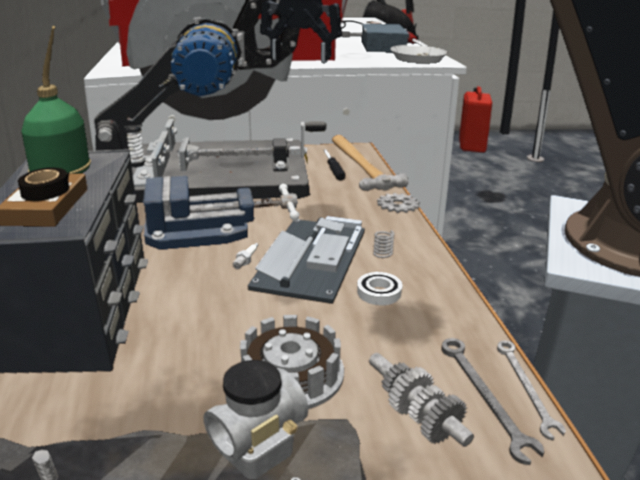

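View pics/wrist0.png

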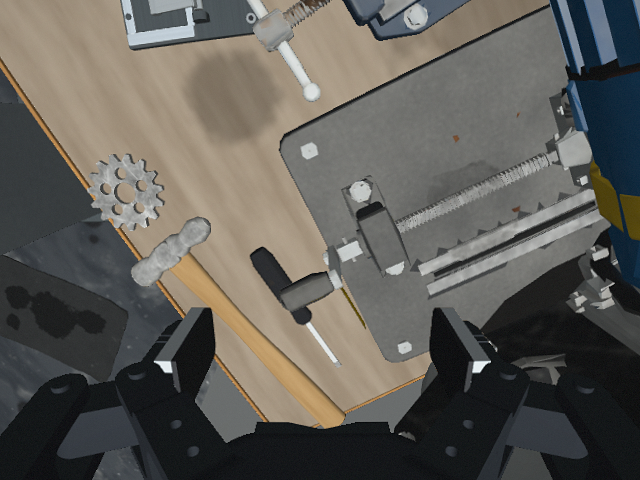

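```bash
cat > h.py <<'E'
import cv2,numpy as np
def ray(c,uv):
    u=cv2.undistortPoints(np.array([[uv]],float),c['mtx'],c['distortion'])[0,0]
    d=c['R'].T@np.array([u[0],u[1],1.]);o=-c['R'].T@c['t'];return o,d
def onz(c,uv,z):
    o,d=ray(c,uv);return o+d*(z-o[2])/d[2]
def proj(c,P):
    r,_=cv2.Rodrigues(c['R']);return cv2.projectPoints(np.atleast_2d(P).astype(float),r,c['t'],c['mtx'],c['distortion'])[0][:,0]
E
python3 - <<'E'
import cv2
a=cv2.imread('pics/scene0.png')[170:340,220:430];cv2.imwrite('pics/sc_crop.png',cv2.resize(a,(735,595),interpolation=cv2.INTER_CUBIC))
a=cv2.imread('pics/side0.png')[200:320,220:420];cv2.imwrite('pics/si_crop.png',cv2.resize(a,(800,480),interpolation=cv2.INTER_CUBIC))
E
```

```text
(no output)
```

View pics/sc_crop.png

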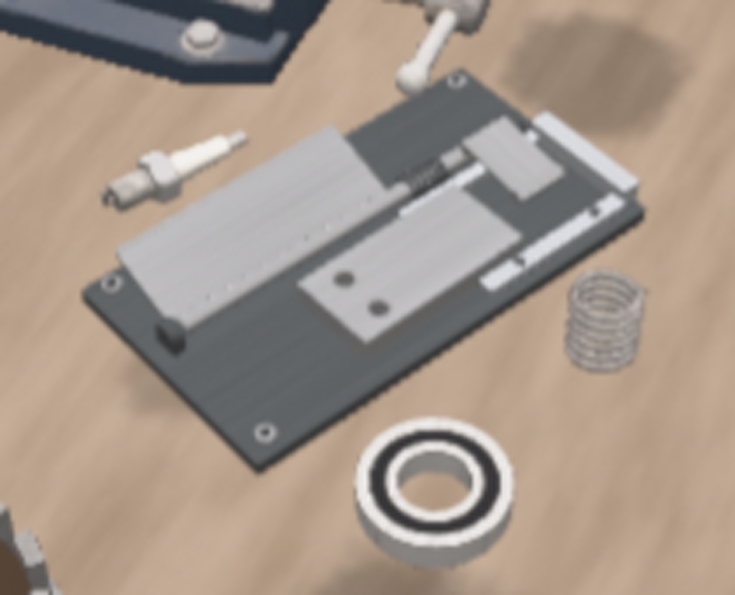

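View pics/si_crop.png

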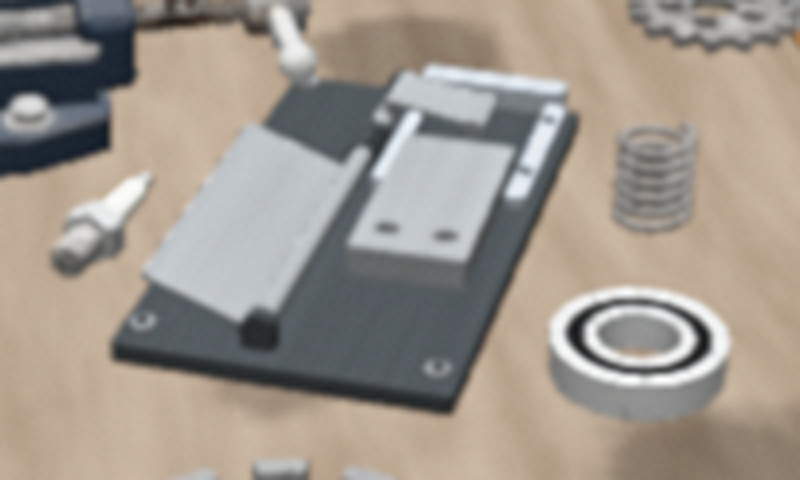

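```bash
cat > fit.py <<'E'
import numpy as np
from h import *
from scipy.optimize import least_squares
C={n:dict(np.load(f'pics/{n}0.npz')) for n in ['scene','side']}
F=np.array([[-110,56,10],[-110,-68,10],[110,-68,10],[110,56,10]])/1000
O={'scene':np.array([[84,297],[260,467],[643,212],[462,70]])/3.5+[220,170],'side':np.array([[115,348],[452,405],[578,112],[287,82]])/4+[220,200]}
def T(p,P):
    c,s=np.cos(p[2]),np.sin(p[2]);P=np.atleast_2d(P);return np.c_[c*P[:,0]-s*P[:,1]+p[0],s*P[:,0]+c*P[:,1]+p[1],P[:,2]]
def inv(p,X):
    c,s=np.cos(p[2]),np.sin(p[2]);d=X[:2]-p[:2];return np.array([c*d[0]+s*d[1],-s*d[0]+c*d[1]])
if __name__=='__main__':
    for n in O: print(n,[onz(C[n],u,.01).round(4).tolist() for u in O[n]])
    for ns in (['scene'],['side'],['scene','side']):
        f=lambda p:np.concatenate([(proj(C[n],T(p,F))-O[n]).ravel() for n in ns])
        r=least_squares(f,[.65,.2,-2]);print(ns,r.x,np.degrees(r.x[2]),np.abs(r.fun).max())
    p=r.x
    pl=np.array([[299,285],[368,342],[521,237],[452,190]])/3.5+[220,170]
    print('plate top',[ (inv(p,onz(C['scene'],u,.022))*1e3).round(1).tolist() for u in pl])
    pl=np.array([[349,247],[466,264],[515,148]])/4+[220,200]
    print('plate top side',[ (inv(p,onz(C['side'],u,.022))*1e3).round(1).tolist() for u in pl])
    for n,u in (('bearing',(435,495)),('spring',(603,345)),('plug',(175,175))):
        print(n,inv(p,onz(C['scene'],np.array(u)/3.5+[220,170],.0))*1e3)
E
python3 fit.py
```

```text
scene [[0.5428, 0.3743, 0.01], [0.4236, 0.361, 0.01], [0.4462, 0.1463, 0.01], [0.5673, 0.1567, 0.01]]
side [[0.5451, 0.3804, 0.01], [0.4254, 0.3699, 0.01], [0.4492, 0.148, 0.01], [0.5714, 0.1677, 0.01]]
['scene'] [ 0.50136426  0.25993925 -1.46371255] -83.86455165324266 1.81358731314441
['side'] [ 0.50392803  0.26668796 -1.45643925] -83.44782229327996 1.8562967799520038
['scene', 'side'] [ 0.50334965  0.26174331 -1.46110659] -83.71524110894755 3.036629996117483
plate top [[-40.5, -11.9], [-39.2, -54.9], [49.1, -53.0], [45.9, -12.5]]
plate top side [[-44.6, -10.3], [-44.9, -53.7], [46.5, -52.1]]
bearing [ -59.04968113 -118.70097316]
spring [  47.03693588 -106.95113503]
plug [-28.15106906  93.61874852]
```

```bash
python3 -m jog '[{"claw":100,"x":0.015,"y":-0.006},{"claw":100,"x":0.03,"y":-0.012},{"claw":100,"x":0.03,"y":-0.012},{"claw":100,"x":0.03,"y":-0.012},{"claw":100,"x":0.03,"y":-0.012},{"claw":100,"x":0.03,"y":-0.012},{"claw":100,"x":0.03,"y":-0.012},{"claw":100,"x":0.03,"y":-0.012},{"claw":100,"x":0.03,"y":-0.012},{"claw":100,"x":0.03,"y":-0.012},{"claw":100,"x":0.03,"y":-0.01},{"claw":100,"x":0.015,"y":-0.005,"spin":-6.3}]'
python3 -m jog '[{"claw":100},{"claw":100},{"claw":100},{"claw":100}]'
python3 - <<'E'
from plant import robot
import cv2,numpy as np
s=robot.state();print(s['time_s'],s['tool_pos'],s['eef_rot'],s['force'],s['opening'])
for n in ['wrist','side','scene']:
    c=robot.camera_info(n)
    p,d=robot.snapshot(n);cv2.imwrite(f'pics/{n}1.png',p[:,:,::-1]);np.savez(f'pics/{n}1.npz',p=p,d=d,**{k:np.array(v) for k,v in c.items()})
E
```

```text
0.15 [6.24832072e-01 4.87982475e-05 2.00967106e-01] [-3.02318289e-04  7.07102363e-01  7.07111094e-01 -2.37928968e-04] [-0.69300442 -0.81229084 -0.6764218 ] 1.0004927344826948schema error: expected keys claw, x, y, z, spin
schema error: expected keys claw, x, y, z, spin
```

View pics/wrist1.png

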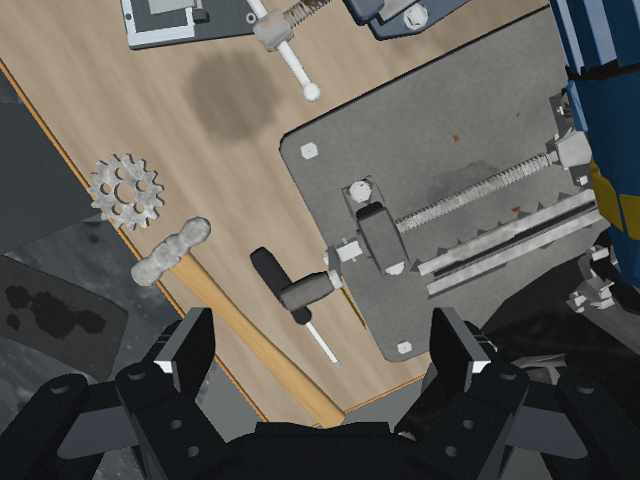

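View pics/scene1.png

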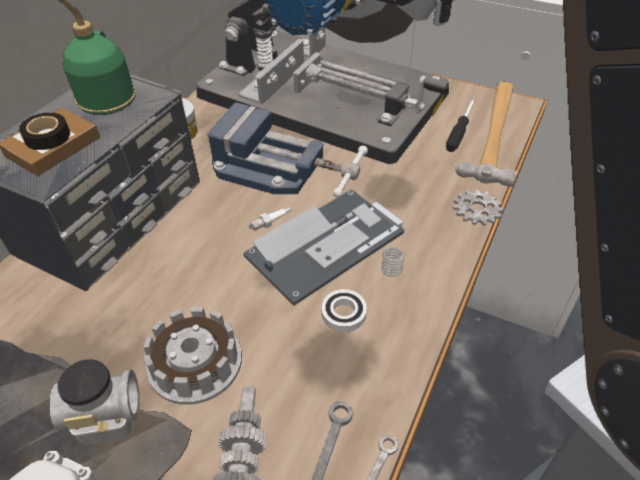

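```bash
python3 -m jog '[{"claw":100,"x":0.015,"y":-0.006,"z":0,"spin":0},{"claw":100,"x":0.03,"y":-0.012,"z":0,"spin":0},{"claw":100,"x":0.03,"y":-0.012,"z":0,"spin":0},{"claw":100,"x":0.03,"y":-0.012,"z":0,"spin":0},{"claw":100,"x":0.03,"y":-0.012,"z":0,"spin":0},{"claw":100,"x":0.03,"y":-0.012,"z":0,"spin":0},{"claw":100,"x":0.03,"y":-0.012,"z":0,"spin":0},{"claw":100,"x":0.03,"y":-0.012,"z":0,"spin":0},{"claw":100,"x":0.03,"y":-0.012,"z":0,"spin":0},{"claw":100,"x":0.03,"y":-0.012,"z":0,"spin":0},{"claw":100,"x":0.03,"y":-0.01,"z":0,"spin":0},{"claw":100,"x":0.015,"y":-0.005,"z":0,"spin":-6.3}]'
python3 -m jog '[{"claw":100,"x":0,"y":0,"z":0,"spin":0},{"claw":100,"x":0,"y":0,"z":0,"spin":0},{"claw":100,"x":0,"y":0,"z":0,"spin":0},{"claw":100,"x":0,"y":0,"z":0,"spin":0}]'
cat > snap.py <<'E'
import sys
from plant import robot
import cv2,numpy as np
s=robot.state();print(s['time_s'],s['tool_pos'],s['eef_rot'],s['force'],s['opening'])
k=sys.argv[1]
for n in sys.argv[2:]:
    c=robot.camera_info(n)
    p,d=robot.snapshot(n);cv2.imwrite(f'pics/{n}{k}.png',p[:,:,::-1]);np.savez(f'pics/{n}{k}.npz',p=p,d=d,tp=s['tool_pos'],**{a:np.array(v) for a,v in c.items()})
E
python3 snap.py 2 wrist
```

```text
time_s: 1.3
tool_pos: [0.494, 0.3332, 0.2015]
eef_rot: [-0.0, 0.667, 0.745, 0.0]
force: [-0.7, -0.5, 0.9]
opening: 0.609
time_s: 1.63
tool_pos: [0.4962, 0.3292, 0.2014]
eef_rot: [0.0, 0.668, 0.744, -0.0]
force: [0.8, -0.2, 0.3]
opening: 0.605
1.6333 [0.49623265 0.32921889 0.20142015] [ 6.27145108e-05  6.68083840e-01  7.44086000e-01 -4.79839489e-05] [ 0.78098596 -0.23139151  0.27226875] 0.6053559530241301
```

View pics/wrist2.png

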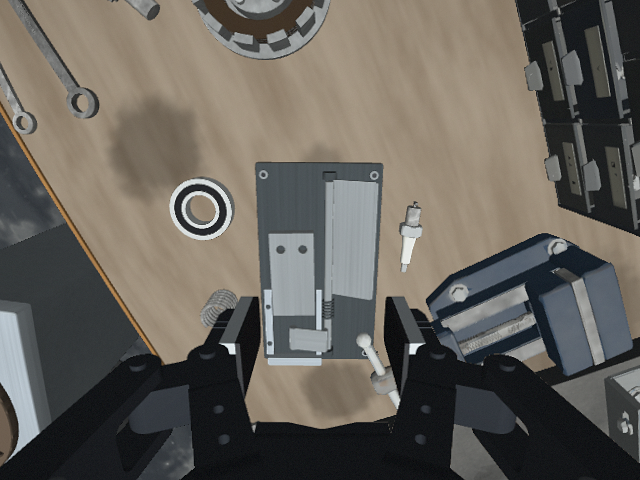

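Run:
```python
import cv2
a=cv2.imread('pics/wrist2.png')[155:375,245:395];cv2.imwrite('pics/w2c.png',cv2.resize(a,(600,880),interpolation=cv2.INTER_CUBIC)[:600]);cv2.imwrite('pics/w2d.png',cv2.resize(a,(600,880),interpolation=cv2.INTER_CUBIC)[280:])
```

```text
(no output)
```

View pics/w2c.png

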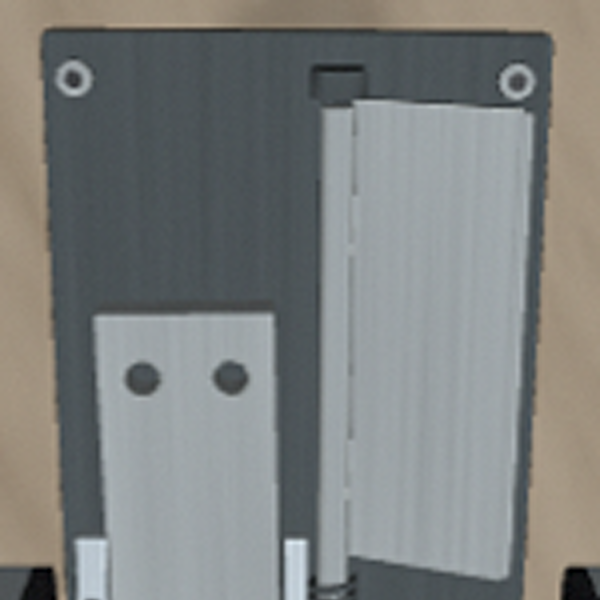

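View pics/w2d.png

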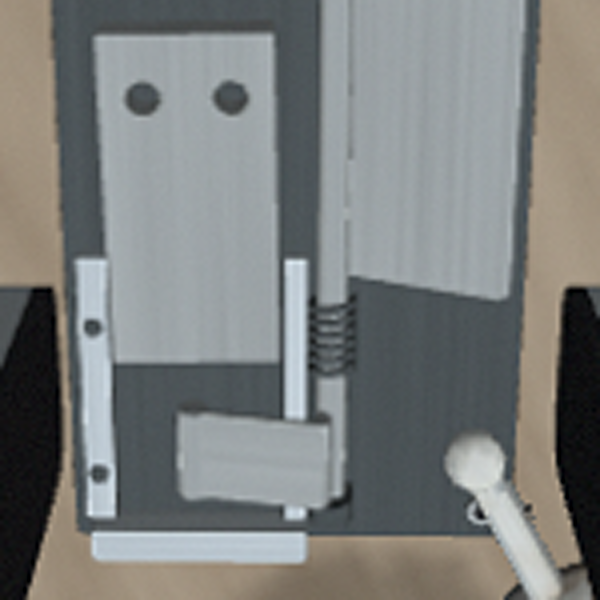

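```bash
cat > fit2.py <<'E'
from fit import *
W=dict(np.load('pics/wrist2.npz'))
C['wrist']=W
O['wrist']=np.array([[552,32],[43,30],[77,812]])/4+[245,155]
Fw={'scene':F,'side':F,'wrist':F[:3]}
for ns in (['wrist'],['scene','side','wrist']):
    f=lambda p:np.concatenate([(proj(C[n],T(p,Fw[n]))-O[n]).ravel() for n in ns])
    r=least_squares(f,[.5,.26,-1.46]);print(ns,r.x,np.degrees(r.x[2]),f(r.x).round(1))
    p=r.x
    pl=np.array([[94,314],[274,312],[280,642],[112,642]])/4+[245,155]
    print('plate top',[ (inv(p,onz(W,u,.022))*1e3).round(1).tolist() for u in pl])
    print('tcp',inv(p,W['tp'])*1e3)
d=W['d']
for uv in [(364,341),(375,365),(383,380),(330,250),(280,255),(262,200),(380,350),(245,310),(395,310),(240,300),(400,300)]:
    z=d[uv[1],uv[0]];o,r=ray(W,uv);X=o+r*z;print(uv,z,X.round(4),inv(p,X)*1e3)
E
python3 fit2.py
```

```text
['wrist'] [ 0.50581315  0.26071978 -1.46965479] -84.20501697496789 [ 1.  -0.  -1.  -0.3 -0.1  0.7]
plate top [[-42.3, -55.5], [-43.1, -11.4], [47.4, -9.9], [47.8, -54.2]]
tcp [-69.11638279  -2.6152365 ]
['scene', 'side', 'wrist'] [ 0.5047587   0.26094674 -1.4665478 ] -84.02699924397596 [-3.1 -2.  -2.2 -0.3 -0.  -1.4 -2.  -1.4 -1.1 -2.1  1.4 -2.6  1.  -0.8
  2.1 -2.5 -0.4 -0.6 -2.4 -0.5 -0.7  0.6]
plate top [[-42.1, -54.3], [-42.8, -10.2], [47.7, -9.0], [48.0, -53.3]]
tcp [-68.7887243   -1.37537307]
(364, 341) 0.3771276 [0.5521 0.2013 0.0447] [64.21870389 40.90607948]
(375, 365) 0.38893455 [0.5683 0.1721 0.042 ] [95.02405847 53.98432479]
(383, 380) 0.3891436 [0.5785 0.1576 0.0466] [110.43372894  62.59059384]
(330, 250) 0.37172937 [0.5082 0.2867 0.0221] [-25.27193212   6.06242398]
(280, 255) 0.37207362 [0.4593 0.2766 0.0233] [-20.25492096 -43.57402112]
(262, 200) 0.36832306 [0.4364 0.3273 0.0106] [-73.1081131  -61.11471457]
(380, 350) 0.43114114 [0.581  0.164  0.0007] [104.39301137  65.74698736]
(245, 310) 0.13842921 [0.466  0.337  0.2495] [-79.67956518 -30.67230181]
(395, 310) 0.13837585 [0.5213 0.343  0.2496] [-79.89114954  24.9723074 ]
(240, 300) 0.14524089 [0.4626 0.3371 0.2422] [-80.12930976 -34.01752277]
(400, 300) 0.14583531 [0.5247 0.3435 0.2417] [-80.06777159  28.37923352]
```

```bash
python3 -m jog '[{"claw":100,"x":0,"y":0.003,"z":0.012,"spin":0.3},{"claw":100,"x":0,"y":0,"z":0.024,"spin":0},{"claw":100,"x":0,"y":0,"z":0.03,"spin":0},{"claw":100,"x":0,"y":0,"z":0.03,"spin":0},{"claw":100,"x":0,"y":0,"z":0.03,"spin":0},{"claw":100,"x":0,"y":0,"z":0.02,"spin":0},{"claw":100,"x":0,"y":0,"z":0.012,"spin":0},{"claw":100,"x":0,"y":0,"z":0.005,"spin":0},{"claw":100,"x":0,"y":0,"z":0,"spin":0},{"claw":100,"x":0,"y":0,"z":0,"spin":0}]'
python3 snap.py 3 wrist scene side
```

```text
time_s: 2.52
tool_pos: [0.4995, 0.3304, 0.0391]
eef_rot: [0.0, 0.669, 0.743, 0.0]
force: [-1.1, 1.1, 0.3]
opening: 0.609
2.5167 [0.4995469  0.33041237 0.03905987] [2.09895176e-04 6.69303021e-01 7.42989354e-01 4.91962621e-04] [-1.05434224  1.09346102  0.28571795] 0.6093296847318415
```

View pics/wrist3.png

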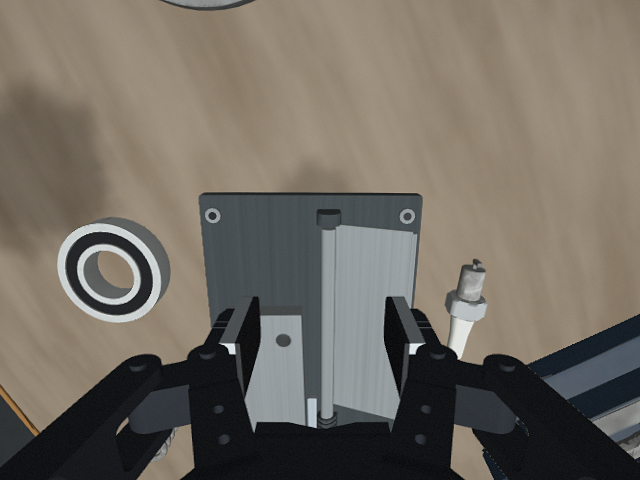

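View pics/side3.png

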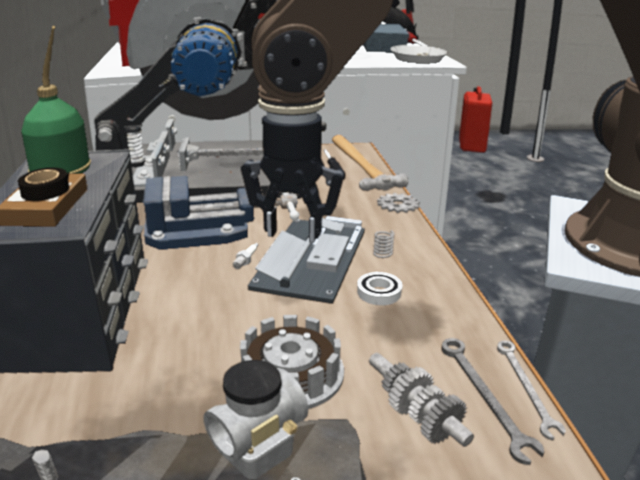

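Run:
```python
from fit import *
W=dict(np.load('pics/wrist3.npz'));S=dict(np.load('pics/side3.npz'));Z=dict(np.load('pics/scene3.npz'))
tp=W['tp'];ty=np.array([np.cos(np.radians(6.0)),np.sin(np.radians(6.0)),0]);tx=np.array([-ty[1],ty[0],0])
for sy in(-.0335,.0335):
  for sx in (-.011,.011):
    for dz in (0,.006):
      X=tp+sy*ty+sx*tx+[0,0,dz];print(sy,sx,dz,[proj(c,X)[0].round(0) for c in (W,S,Z)])
import cv2
a=cv2.imread('pics/side3.png')[190:310,230:390];cv2.imwrite('pics/s3c.png',cv2.resize(a,(800,600),interpolation=cv2.INTER_CUBIC))
a=cv2.imread('pics/wrist3.png')[190:390,190:440];cv2.imwrite('pics/w3c.png',cv2.resize(a,(750,600),interpolation=cv2.INTER_CUBIC))
a=cv2.imread('pics/scene3.png')[170:320,220:420];cv2.imwrite('pics/z3c.png',cv2.resize(a,(800,600),interpolation=cv2.INTER_CUBIC))
```

```text
-0.0335 -0.011 0 [array([258., 304.]), array([318., 258.]), array([304., 256.])]
-0.0335 -0.011 0.006 [array([256., 309.]), array([318., 254.]), array([304., 254.])]
-0.0335 0.011 0 [array([255., 263.]), array([314., 265.]), array([292., 264.])]
-0.0335 0.011 0.006 [array([253., 268.]), array([314., 262.]), array([291., 261.])]
0.0335 -0.011 0 [array([389., 304.]), array([273., 251.]), array([275., 231.])]
0.0335 -0.011 0.006 [array([391., 309.]), array([273., 248.]), array([275., 228.])]
0.0335 0.011 0 [array([391., 263.]), array([268., 259.]), array([263., 238.])]
0.0335 0.011 0.006 [array([394., 268.]), array([268., 255.]), array([263., 235.])]
```

View pics/s3c.png

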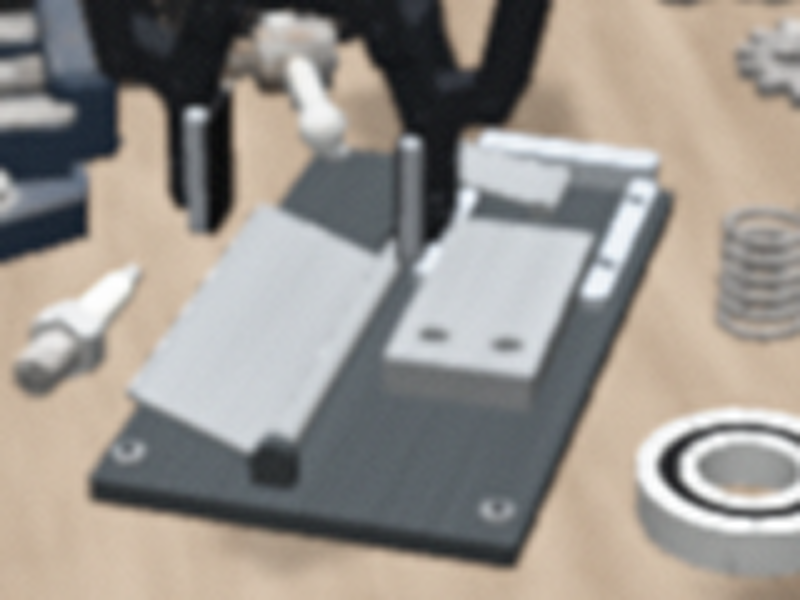

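View pics/w3c.png

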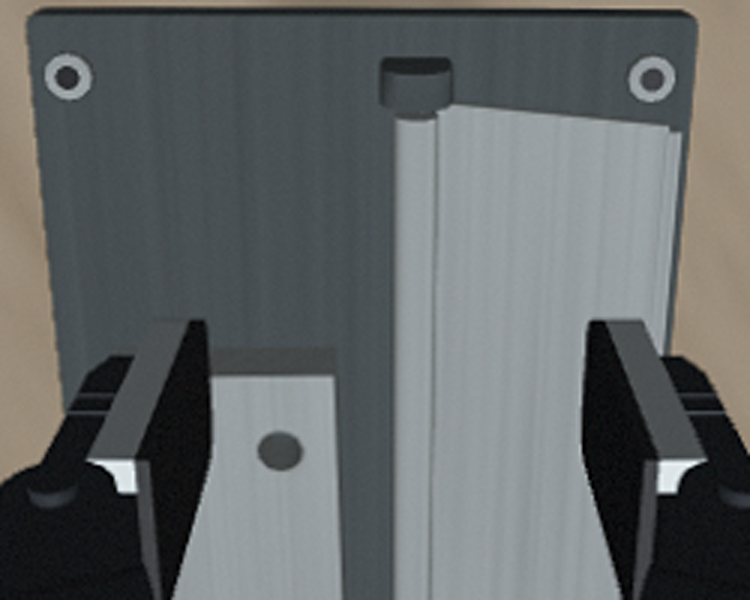

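View pics/z3c.png

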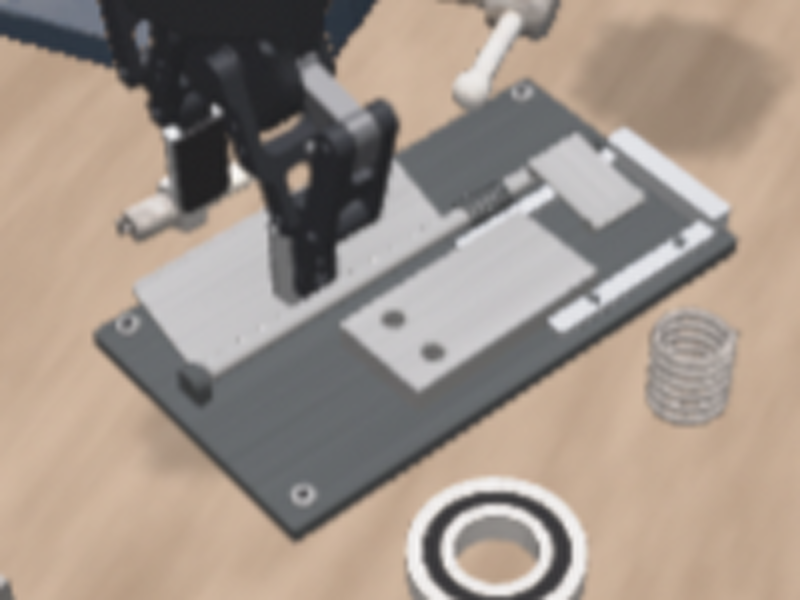

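Run:
```python
from fit import *
W=dict(np.load('pics/wrist3.npz'));p=np.array([.5053,.2608,-1.468])
print(inv(p,W['tp'])*1e3)
for cu in [(195,324),(190,340),(160,390),(125,440),(600,326),(640,340),(690,440),(200,330),(207,400),(590,330)]:
    u=int(round(cu[0]/3+190));v=int(round(cu[1]/3+190))
    z=W['d'][v,u];o,r=ray(W,(u,v));X=o+r*z;print(cu,(u,v),z,X.round(4),(inv(p,X)*1e3).round(1))
S=dict(np.load('pics/side3.npz'))
for cu in [(410,258),(200,225)]:
    u=int(round(cu[0]/5+230));v=int(round(cu[1]/5+190));z=S['d'][v,u];o,r=ray(S,(u,v));X=o+r*z;print(cu,(u,v),z,X.round(4),(inv(p,X)*1e3).round(1))
Z=dict(np.load('pics/scene3.npz'))
for cu in [(290,295),(283,260)]:
    u=int(round(cu[0]/4+220));v=int(round(cu[1]/4+170));z=Z['d'][v,u];o,r=ray(Z,(u,v));X=o+r*z;print(cu,(u,v),z,X.round(4),(inv(p,X)*1e3).round(1))
```

```text
[-69.83525407   1.42057226]
(195, 324) (255, 298) 0.14727281 [0.4714 0.3388 0.0778] [-81.1 -25.7]
(190, 340) (253, 303) 0.14396822 [0.4712 0.3384 0.0814] [-80.7 -25.9]
(160, 390) (243, 320) 0.1294964 [0.4703 0.3393 0.0962] [-81.7 -26.8]
(125, 440) (232, 337) 0.120555244 [0.4686 0.3383 0.1058] [-80.9 -28.5]
(600, 326) (390, 299) 0.1468892 [0.5243 0.3441 0.0783] [-80.9  27.4]
(640, 340) (403, 303) 0.14248085 [0.5284 0.3451 0.0828] [-81.4  31.6]
(690, 440) (420, 337) 0.12054007 [0.5293 0.3446 0.1059] [-80.9  32.4]
(200, 330) (257, 300) 0.14844076 [0.4721 0.3376 0.077 ] [-79.8 -25.1]
(207, 400) (259, 323) 0.15246376 [0.4733 0.3268 0.0761] [-69. -25.]
(590, 330) (387, 300) 0.14798762 [0.5234 0.3432 0.0774] [-80.1  26.4]
(410, 258) (312, 242) 0.79480344 [0.4685 0.3376 0.0747] [-80.1 -28.8]
(200, 225) (270, 235) 0.8032189 [0.5264 0.3464 0.0783] [-83.   29.8]
(290, 295) (292, 244) 0.80578244 [0.4667 0.334  0.0766] [-76.7 -30.9]
(283, 260) (291, 235) 0.791128 [0.466  0.3349 0.0955] [-77.8 -31.5]
```

```bash
python3 -m jog '[{"claw":100,"x":0,"y":0,"z":0.004,"spin":0},{"claw":100,"x":0,"y":0,"z":0.004,"spin":0},{"claw":100,"x":0,"y":0,"z":0.003,"spin":0},{"claw":100,"x":0,"y":0,"z":0.003,"spin":0},{"claw":100,"x":0,"y":0,"z":0,"spin":0}]'
python3 -m jog '[{"claw":100,"x":0,"y":0,"z":0.002,"spin":0},{"claw":100,"x":0,"y":0,"z":0.002,"spin":0},{"claw":100,"x":0,"y":0,"z":0,"spin":0}]'
python3 -m jog '[{"claw":100,"x":0,"y":0,"z":0.002,"spin":0},{"claw":100,"x":0,"y":0,"z":0.002,"spin":0},{"claw":100,"x":0,"y":0,"z":0,"spin":0}]'
```

```text
time_s: 3.08
tool_pos: [0.4987, 0.3302, 0.0237]
eef_rot: [-0.0, 0.669, 0.743, -0.0]
force: [0.9, 0.1, 0.8]
opening: 0.609
time_s: 3.33
tool_pos: [0.4989, 0.3303, 0.02]
eef_rot: [-0.0, 0.669, 0.743, -0.0]
force: [-0.6, -0.3, -0.8]
opening: 0.608
time_s: 3.58
tool_pos: [0.4989, 0.3303, 0.016]
eef_rot: [-0.0, 0.669, 0.743, -0.0]
force: [-0.3, -0.7, 0.0]
opening: 0.61
```

```bash
python3 snap.py 4 wrist scene side
python3 - <<'E'
import cv2
a=cv2.imread('pics/side4.png')[190:310,230:390];a=cv2.resize(a,(560,420),interpolation=cv2.INTER_CUBIC)
b=cv2.imread('pics/scene4.png')[170:320,220:420];b=cv2.resize(b,(560,420),interpolation=cv2.INTER_CUBIC)
cv2.imwrite('pics/s4c.png',a);cv2.imwrite('pics/z4c.png',b)
E
```

```text
3.5833 [0.49888711 0.33027258 0.016044  ] [-4.19015546e-05  6.69144634e-01  7.43132174e-01 -1.69331625e-04] [-0.28225497 -0.66508092  0.0254932 ] 0.6102142492059563
```

View pics/s4c.png

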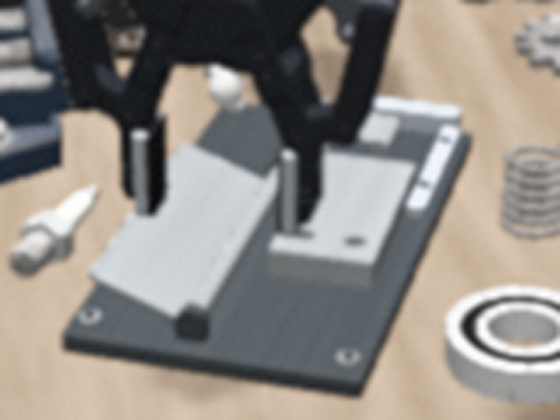

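View pics/z4c.png

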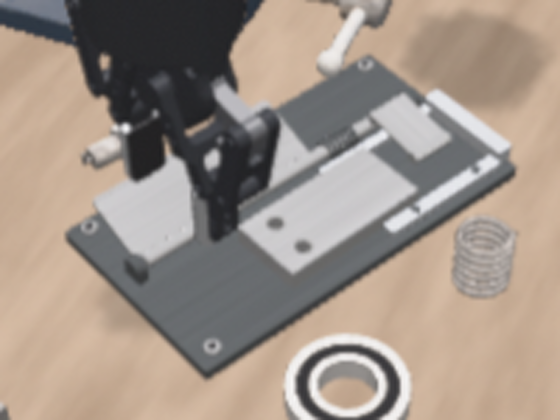

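View pics/wrist4.png

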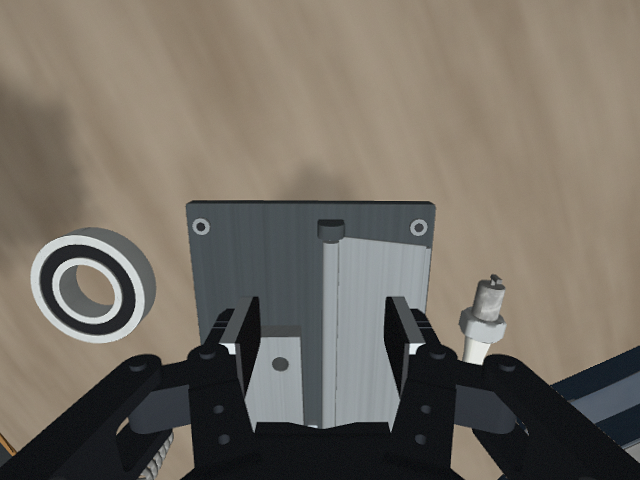

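```bash
python3 -m jog '[{"claw":100,"x":0,"y":0,"z":0.005,"spin":0},{"claw":100,"x":0,"y":0,"z":0.005,"spin":0},{"claw":100,"x":0,"y":0,"z":0.004,"spin":0},{"claw":100,"x":0,"y":0,"z":0.003,"spin":0},{"claw":100,"x":0,"y":0,"z":0,"spin":0}]'
python3 -m jog '[{"claw":100,"x":0,"y":0,"z":0.002,"spin":0},{"claw":100,"x":0,"y":0,"z":0.002,"spin":0},{"claw":100,"x":0,"y":0,"z":0,"spin":0}]'
python3 snap.py 5 wrist scene side
python3 - <<'E'
import cv2
a=cv2.imread('pics/side5.png')[190:310,230:390];a=cv2.resize(a,(800,600),interpolation=cv2.INTER_CUBIC)
cv2.imwrite('pics/s5c.png',a)
E
```

```text
time_s: 4.15
tool_pos: [0.4987, 0.3302, -0.0015]
eef_rot: [-0.0, 0.669, 0.743, -0.001]
force: [-0.6, -0.3, -0.8]
opening: 0.611
time_s: 4.4
tool_pos: [0.499, 0.3303, -0.0049]
eef_rot: [-0.0, 0.669, 0.743, -0.0]
force: [-0.2, -1.0, 0.9]
opening: 0.604
4.4 [ 0.49895117  0.33027832 -0.00488036] [-1.23651764e-06  6.69137383e-01  7.43138716e-01 -1.08706441e-04] [-0.18872123 -1.03636074  0.93305519] 0.6043872619933697
```

View pics/s5c.png

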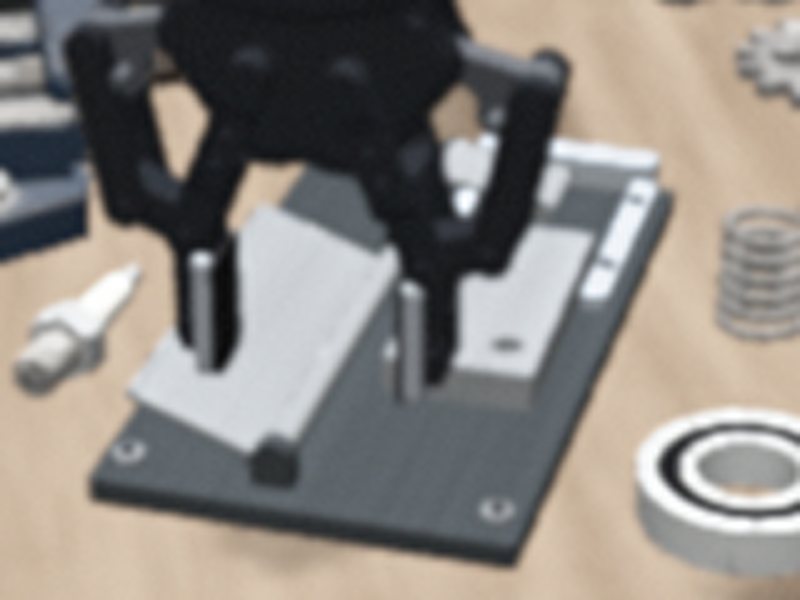

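Run:
```python
from fit import *
p=np.array([.5053,.2608,-1.468])
S=dict(np.load('pics/side5.npz'))
for cu in [(410,392),(410,350),(440,365),(440,378),(205,365),(228,355)]:
    u=int(round(cu[0]/5+230));v=int(round(cu[1]/5+190));z=S['d'][v,u];o,r=ray(S,(u,v));X=o+r*z;print(cu,(u,v),z,X.round(4),(inv(p,X)*1e3).round(1))
```

```text
(410, 392) (312, 268) 0.8120188 [0.4676 0.3391 0.0351] [-81.8 -29.5]
(410, 350) (312, 260) 0.80834556 [0.4684 0.3372 0.0466] [-79.8 -28.9]
(440, 365) (318, 263) 0.81130713 [0.4609 0.3338 0.0416] [-77.2 -36.7]
(440, 378) (318, 266) 0.81358457 [0.4608 0.3338 0.0368] [-77.1 -36.7]
(205, 365) (271, 263) 0.8240345 [0.5262 0.3464 0.0341] [-83.   29.6]
(228, 355) (276, 261) 0.83616287 [0.5246 0.3333 0.0306] [-70.1  26.7]
```

Tips are now at about z 0.031, i.e. ~36 mm above the reported TCP, and still behind the plate's rear end. I'll continue down in small steps.

```bash
for i in 1; do python3 -m jog '[{"claw":100,"x":0,"y":0,"z":0.002,"spin":0},{"claw":100,"x":0,"y":0,"z":0.002,"spin":0},{"claw":100,"x":0,"y":0,"z":0,"spin":0}]'; done
python3 -m jog '[{"claw":100,"x":0,"y":0,"z":0.002,"spin":0},{"claw":100,"x":0,"y":0,"z":0.001,"spin":0},{"claw":100,"x":0,"y":0,"z":0,"spin":0}]'
python3 -m jog '[{"claw":100,"x":0,"y":0,"z":0.002,"spin":0},{"claw":100,"x":0,"y":0,"z":0.001,"spin":0},{"claw":100,"x":0,"y":0,"z":0,"spin":0}]'
```

```text
time_s: 4.8
tool_pos: [0.4991, 0.3304, -0.0088]
eef_rot: [0.0, 0.669, 0.743, 0.0]
force: [0.5, 0.5, 1.3]
opening: 0.607
time_s: 5.05
tool_pos: [0.4995, 0.3304, -0.0115]
eef_rot: [0.0, 0.669, 0.743, 0.0]
force: [1.5, -0.8, 5.0]
opening: 0.608
time_s: 5.3
tool_pos: [0.4998, 0.3305, -0.0143]
eef_rot: [0.0, 0.669, 0.743, 0.001]
force: [2.5, -0.7, 4.9]
opening: 0.606
```

```bash
python3 -m jog '[{"claw":100,"x":0,"y":0,"z":0.002,"spin":0},{"claw":100,"x":0,"y":0,"z":0.002,"spin":0},{"claw":100,"x":0,"y":0,"z":0,"spin":0}]'
python3 -m jog '[{"claw":100,"x":0,"y":0,"z":0.001,"spin":0},{"claw":100,"x":0,"y":0,"z":0.001,"spin":0},{"claw":100,"x":0,"y":0,"z":0,"spin":0},{"claw":100,"x":0,"y":0,"z":0,"spin":0}]'
python3 snap.py 6 wrist scene side
python3 - <<'E'
import cv2
a=cv2.imread('pics/side6.png')[190:310,230:390];a=cv2.resize(a,(800,600),interpolation=cv2.INTER_CUBIC)
cv2.imwrite('pics/s6c.png',a)
a=cv2.imread('pics/scene6.png')[170:320,220:420];cv2.imwrite('pics/z6c.png',cv2.resize(a,(800,600),interpolation=cv2.INTER_CUBIC))
E
```

```text
time_s: 5.55
tool_pos: [0.4998, 0.3305, -0.0183]
eef_rot: [0.0, 0.669, 0.743, 0.001]
force: [2.1, -2.3, 8.1]
opening: 0.611
time_s: 5.88
tool_pos: [0.4997, 0.3305, -0.0195]
eef_rot: [0.0, 0.669, 0.743, 0.001]
force: [-0.0, -2.5, 13.5]
opening: 0.606
5.8833 [ 0.49972639  0.33053359 -0.01953235] [4.63053574e-04 6.69136054e-01 7.43139201e-01 9.24079224e-04] [-0.03917144 -2.45709236 13.54429553] 0.6060926690643202
```

View pics/s6c.png

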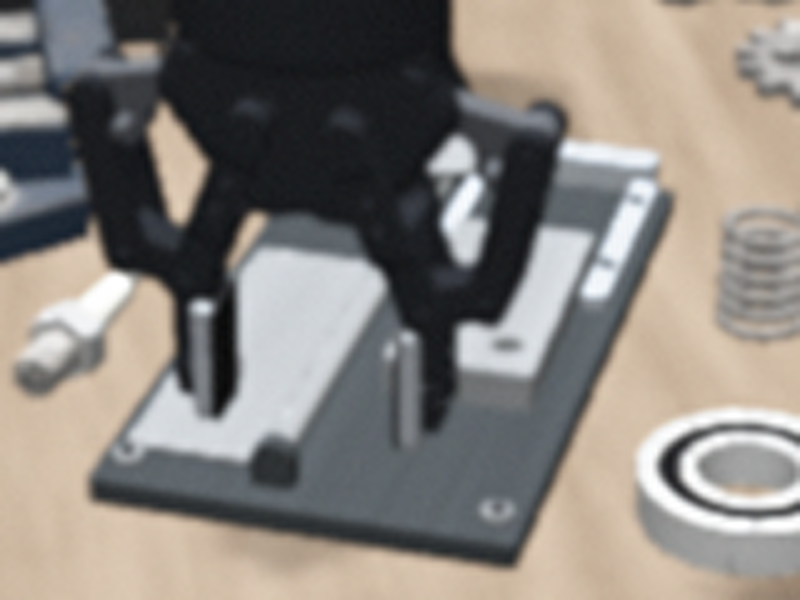

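View pics/z6c.png

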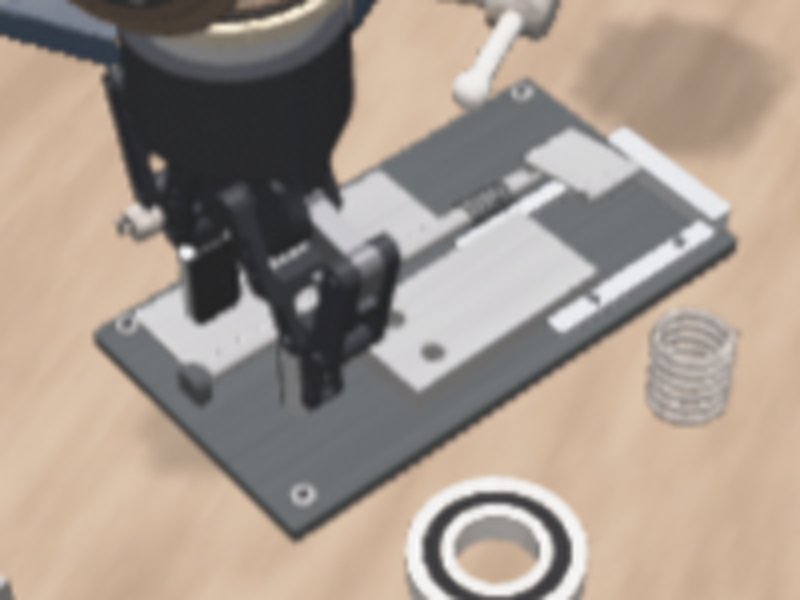

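View pics/wrist6.png

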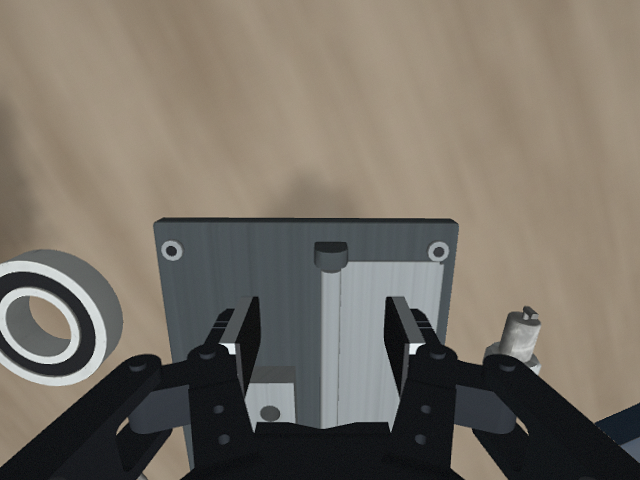

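```bash
python3 -m jog '[{"claw":100,"x":0,"y":0,"z":-0.0008,"spin":0},{"claw":100,"x":-0.002,"y":0,"z":0,"spin":0},{"claw":100,"x":-0.003,"y":0,"z":0,"spin":0},{"claw":100,"x":-0.003,"y":0,"z":0,"spin":0},{"claw":100,"x":-0.002,"y":0,"z":0,"spin":0},{"claw":100,"x":0,"y":0,"z":0,"spin":0}]'
python3 -m jog '[{"claw":100,"x":-0.003,"y":0,"z":0,"spin":0},{"claw":100,"x":-0.003,"y":0,"z":0,"spin":0},{"claw":100,"x":-0.003,"y":0,"z":0,"spin":0},{"claw":100,"x":-0.003,"y":0,"z":0,"spin":0},{"claw":100,"x":0,"y":0,"z":0,"spin":0}]'
python3 snap.py 7 scene side
```

```text
time_s: 6.53
tool_pos: [0.5007, 0.3211, -0.019]
eef_rot: [0.0, 0.669, 0.743, 0.001]
force: [0.3, 2.8, 8.2]
opening: 0.608
time_s: 6.95
tool_pos: [0.5021, 0.3093, -0.019]
eef_rot: [0.0, 0.669, 0.743, 0.001]
force: [-0.4, 4.6, 7.7]
opening: 0.607
6.95 [ 0.50209034  0.30927506 -0.01898097] [3.35032839e-04 6.69116613e-01 7.43155909e-01 1.46336497e-03] [-0.38902738  4.59812372  7.68583881] 0.6070384161106142
```

```bash
python3 -m jog '[{"claw":100,"x":-0.003,"y":0,"z":0,"spin":0},{"claw":100,"x":-0.003,"y":0,"z":0,"spin":0},{"claw":100,"x":-0.003,"y":0,"z":0,"spin":0},{"claw":100,"x":0,"y":0,"z":0,"spin":0}]'
python3 snap.py 8 wrist scene side
python3 - <<'E'
import cv2
a=cv2.imread('pics/side8.png')[190:310,230:390];a=cv2.resize(a,(800,600),interpolation=cv2.INTER_CUBIC)
cv2.imwrite('pics/s8c.png',a)
a=cv2.imread('pics/scene8.png')[170:320,220:420];cv2.imwrite('pics/z8c.png',cv2.resize(a,(800,600),interpolation=cv2.INTER_CUBIC))
E
```

```text
time_s: 7.38
tool_pos: [0.5031, 0.3004, -0.019]
eef_rot: [0.0, 0.669, 0.743, 0.001]
force: [0.8, 3.6, 7.9]
opening: 0.607
7.3833 [ 0.50306046  0.30035654 -0.0190043 ] [3.65592893e-04 6.69109094e-01 7.43162623e-01 1.48416214e-03] [0.75614201 3.58922953 7.90193332] 0.6067443073376443
```

View pics/s8c.png

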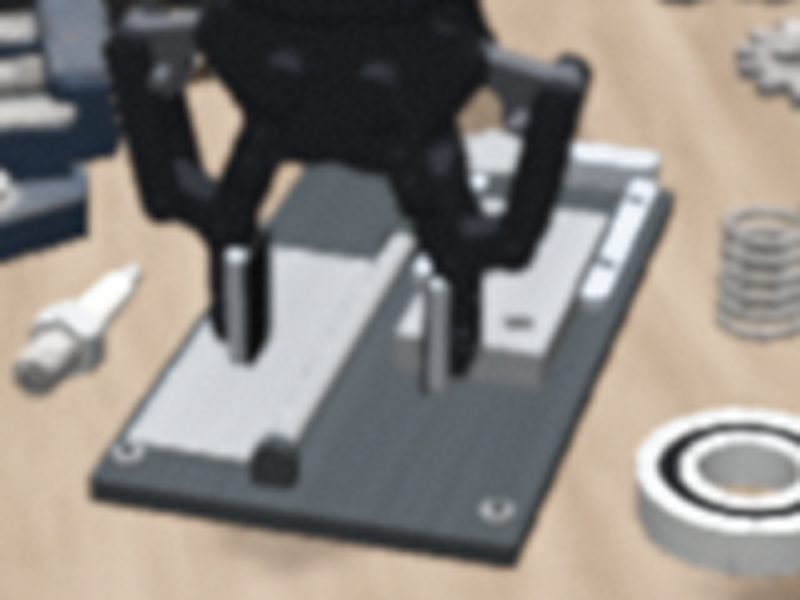

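View pics/z8c.png

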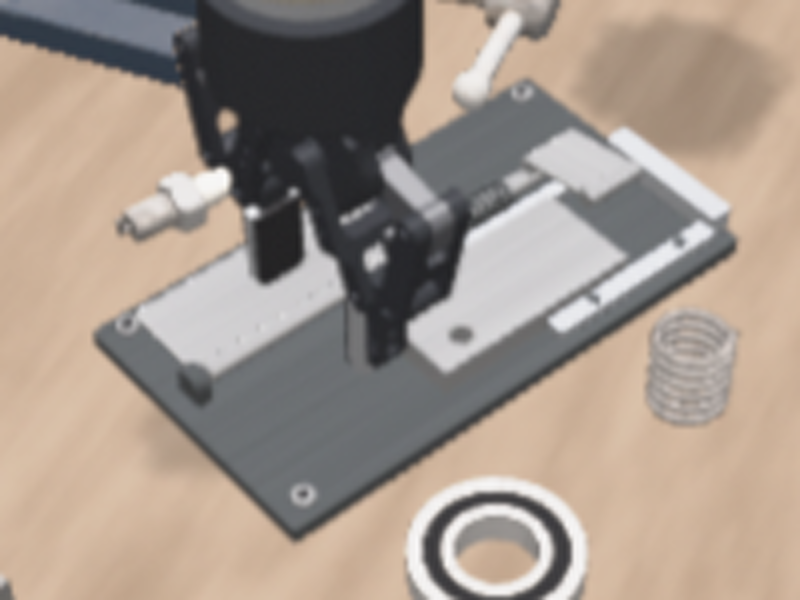

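```bash
python3 -m jog '[{"claw":100,"x":-0.003,"y":0,"z":0,"spin":0},{"claw":100,"x":-0.003,"y":0,"z":0,"spin":0},{"claw":100,"x":-0.003,"y":0,"z":0,"spin":0},{"claw":100,"x":-0.003,"y":0,"z":0,"spin":0},{"claw":100,"x":-0.003,"y":0,"z":0,"spin":0},{"claw":100,"x":-0.003,"y":0,"z":0,"spin":0},{"claw":100,"x":0,"y":0,"z":0,"spin":0}]'
python3 -m jog '[{"claw":100,"x":-0.003,"y":0,"z":0,"spin":0},{"claw":100,"x":-0.003,"y":0,"z":0,"spin":0},{"claw":100,"x":-0.003,"y":0,"z":0,"spin":0},{"claw":100,"x":-0.003,"y":0,"z":0,"spin":0},{"claw":100,"x":0,"y":0,"z":0,"spin":0}]'
python3 snap.py 9 wrist scene side
python3 - <<'E'
import cv2
a=cv2.imread('pics/side9.png')[190:310,230:390];a=cv2.resize(a,(800,600),interpolation=cv2.INTER_CUBIC)
cv2.imwrite('pics/s9c.png',a)
a=cv2.imread('pics/scene9.png')[170:320,220:420];cv2.imwrite('pics/z9c.png',cv2.resize(a,(800,600),interpolation=cv2.INTER_CUBIC))
E
```

```text
time_s: 8.12
tool_pos: [0.5049, 0.2824, -0.019]
eef_rot: [0.0, 0.669, 0.743, 0.001]
force: [-1.2, 4.0, 8.8]
opening: 0.61
time_s: 8.53
tool_pos: [0.5062, 0.2704, -0.019]
eef_rot: [0.0, 0.669, 0.743, 0.001]
force: [0.5, 3.8, 8.3]
opening: 0.608
8.5333 [ 0.50618184  0.27044124 -0.01902539] [4.05334795e-04 6.69130855e-01 7.43143202e-01 1.38447201e-03] [0.46138069 3.75359406 8.31808556] 0.608201547461694
```

View pics/s9c.png

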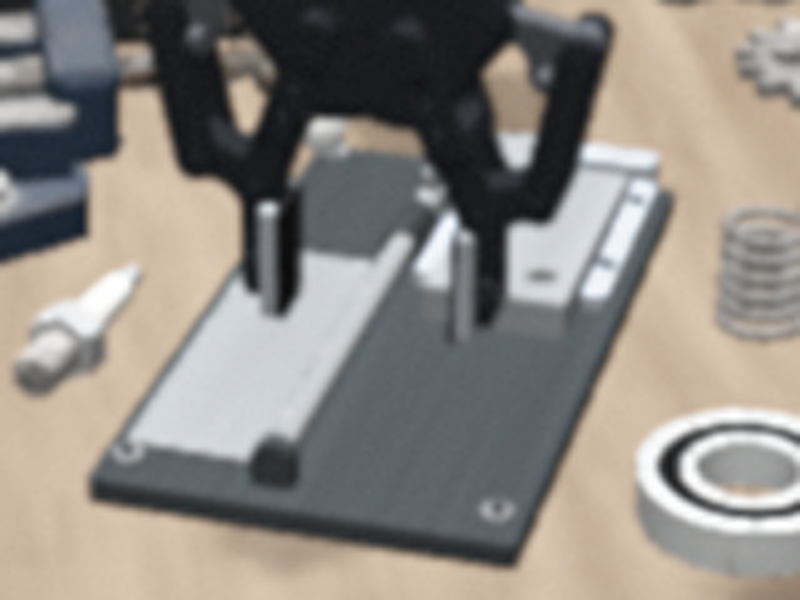

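View pics/z9c.png

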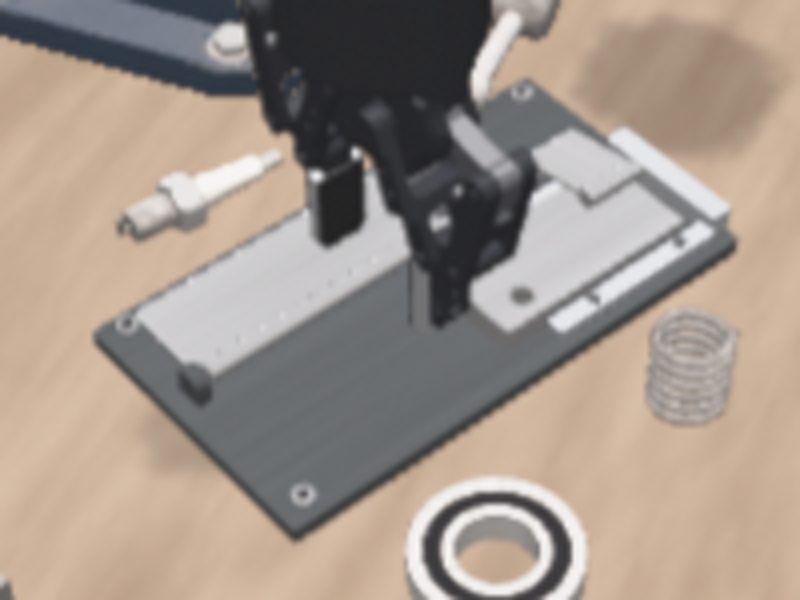

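```bash
python3 -m jog '[{"claw":100,"x":-0.002,"y":0,"z":0,"spin":0},{"claw":100,"x":-0.002,"y":0,"z":0,"spin":0},{"claw":100,"x":-0.002,"y":0,"z":0,"spin":0},{"claw":100,"x":-0.001,"y":0,"z":0,"spin":0},{"claw":100,"x":0,"y":0,"z":0,"spin":0}]'
python3 -m jog '[{"claw":100,"x":-0.001,"y":0,"z":0,"spin":0},{"claw":100,"x":-0.001,"y":0,"z":0,"spin":0},{"claw":100,"x":0,"y":0,"z":0,"spin":0}]'
python3 -m jog '[{"claw":100,"x":-0.001,"y":0,"z":0,"spin":0},{"claw":100,"x":-0.001,"y":0,"z":0,"spin":0},{"claw":100,"x":0,"y":0,"z":0,"spin":0}]'
```

```text
time_s: 9.1
tool_pos: [0.5069, 0.2637, -0.019]
eef_rot: [0.0, 0.669, 0.743, 0.001]
force: [-0.0, 7.2, 7.8]
opening: 0.603
time_s: 9.35
tool_pos: [0.5071, 0.2618, -0.019]
eef_rot: [0.0, 0.669, 0.743, 0.001]
force: [-0.4, 7.1, 7.2]
opening: 0.614
time_s: 9.6
tool_pos: [0.5072, 0.2609, -0.019]
eef_rot: [0.0, 0.67, 0.743, 0.002]
force: [-2.5, 17.4, 7.7]
opening: 0.609
```

```bash
python3 -m jog '[{"claw":100,"x":0,"y":0,"z":0,"spin":0},{"claw":100,"x":0,"y":0,"z":0,"spin":0}]'; python3 snap.py 10 scene side
python3 - <<'E'
import cv2
a=cv2.imread('pics/side10.png')[210:290,290:390];a=cv2.resize(a,(800,600),interpolation=cv2.INTER_CUBIC)
cv2.imwrite('pics/s10c.png',a)
a=cv2.imread('pics/scene10.png')[190:265,310:410];cv2.imwrite('pics/z10c.png',cv2.resize(a,(800,600),interpolation=cv2.INTER_CUBIC))
E
```

```text
time_s: 9.77
tool_pos: [0.5072, 0.2609, -0.019]
eef_rot: [0.0, 0.67, 0.743, 0.002]
force: [-2.2, 16.3, 7.7]
opening: 0.605
9.7667 [ 0.50723281  0.26089864 -0.01896158] [1.08812904e-04 6.69539560e-01 7.42773555e-01 2.05207252e-03] [-2.23987204 16.3203208   7.67579902] 0.6050813875184734
```

View pics/s10c.png

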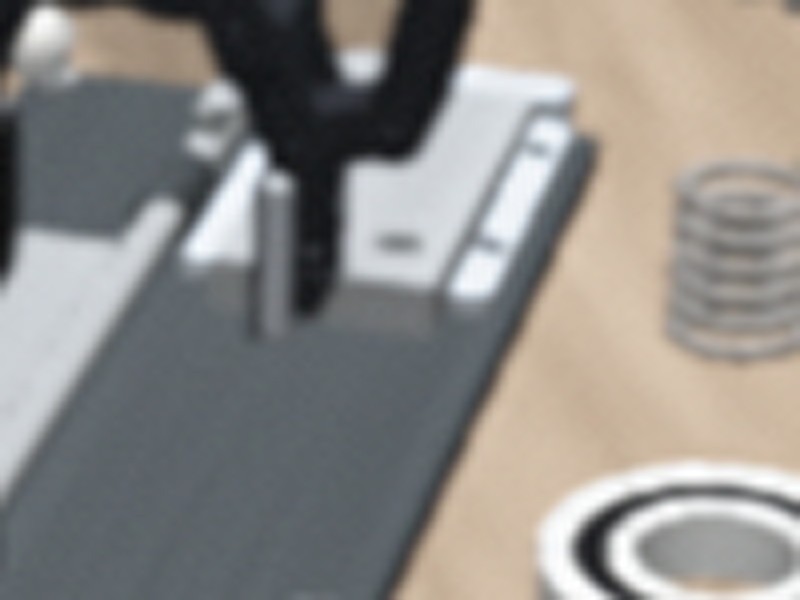

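View pics/z10c.png

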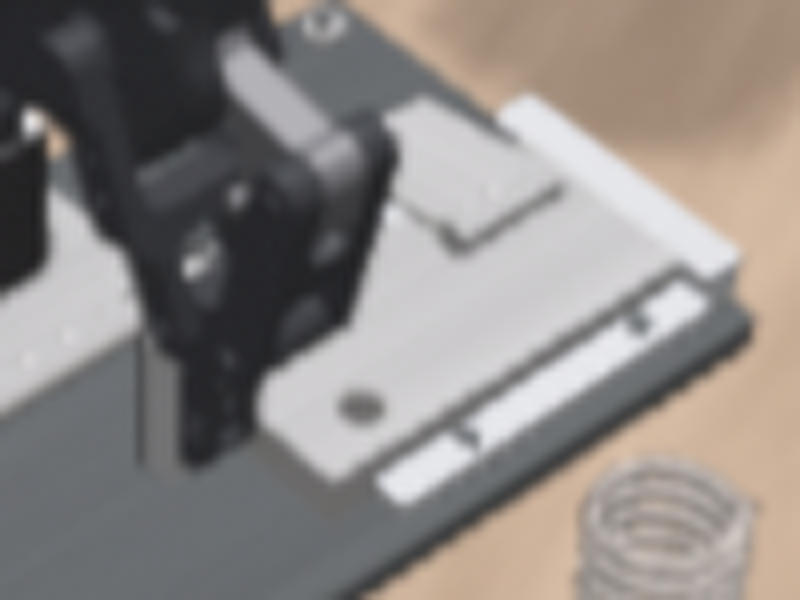

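```bash
python3 -m jog '[{"claw":100,"x":0.002,"y":0,"z":0,"spin":0},{"claw":100,"x":0.003,"y":0,"z":0,"spin":0},{"claw":100,"x":0.003,"y":0,"z":0,"spin":0},{"claw":100,"x":0,"y":0,"z":0,"spin":0}]'
python3 snap.py 11 scene
python3 - <<'E'
import cv2
a=cv2.imread('pics/scene11.png')[190:265,310:410];cv2.imwrite('pics/z11c.png',cv2.resize(a,(800,600),interpolation=cv2.INTER_CUBIC))
E
```

```text
time_s: 10.2
tool_pos: [0.5061, 0.2667, -0.0193]
eef_rot: [0.0, 0.669, 0.743, 0.0]
force: [-1.0, -2.1, 7.7]
opening: 0.606
10.2 [ 0.50605071  0.26674606 -0.01927151] [3.45728849e-04 6.69139929e-01 7.43136285e-01 3.13761037e-04] [-1.01585887 -2.06974835  7.72935971] 0.6057981647566699
```

View pics/z11c.png

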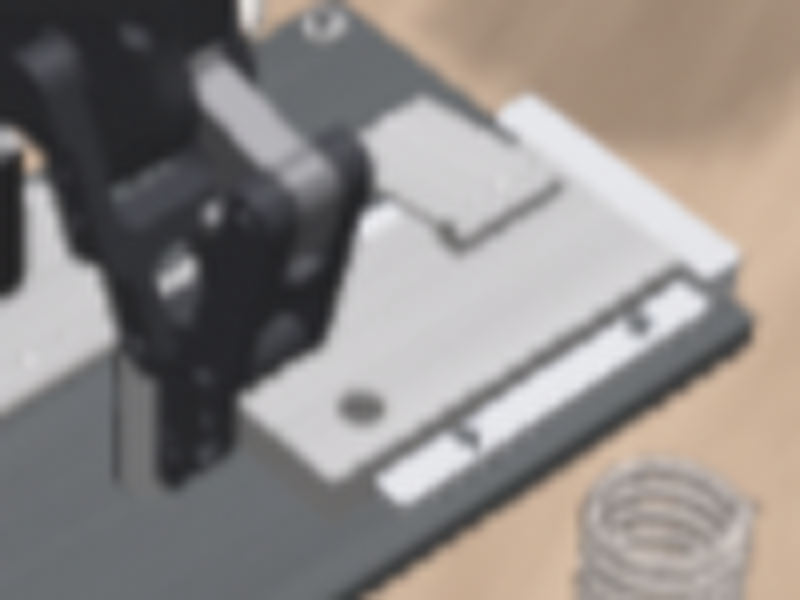

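The plate stayed against the stop while the finger backed off. Now I'll raise the arm to release the clip.

```bash
python3 -m jog '[{"claw":100,"x":0,"y":0,"z":-0.002,"spin":0},{"claw":100,"x":0,"y":0,"z":-0.002,"spin":0},{"claw":100,"x":0,"y":0,"z":-0.002,"spin":0},{"claw":100,"x":0,"y":0,"z":-0.002,"spin":0},{"claw":100,"x":0,"y":0,"z":-0.004,"spin":0},{"claw":100,"x":0,"y":0,"z":-0.01,"spin":0},{"claw":100,"x":0,"y":0,"z":-0.02,"spin":0},{"claw":100,"x":0,"y":0,"z":-0.03,"spin":0},{"claw":100,"x":0,"y":0,"z":-0.03,"spin":0},{"claw":100,"x":0,"y":0,"z":-0.03,"spin":0},{"claw":100,"x":0,"y":0,"z":-0.02,"spin":0},{"claw":100,"x":0,"y":0,"z":0,"spin":0}]'
python3 -m jog '[{"claw":100,"x":0,"y":0,"z":0,"spin":0},{"claw":100,"x":0,"y":0,"z":0,"spin":0},{"claw":100,"x":0,"y":0,"z":0,"spin":0}]'
python3 snap.py 12 scene side wrist
python3 - <<'E'
import cv2
a=cv2.imread('pics/side12.png')[200:320,230:390];a=cv2.resize(a,(800,600),interpolation=cv2.INTER_CUBIC)
cv2.imwrite('pics/s12c.png',a)
a=cv2.imread('pics/scene12.png')[170:320,220:420];cv2.imwrite('pics/z12c.png',cv2.resize(a,(800,600),interpolation=cv2.INTER_CUBIC))
E
```

```text
time_s: 11.25
tool_pos: [0.507, 0.2673, 0.137]
eef_rot: [0.002, 0.669, 0.743, 0.003]
force: [0.1, -0.5, 0.7]
opening: 0.608
time_s: 11.5
tool_pos: [0.5051, 0.2665, 0.1312]
eef_rot: [-0.0, 0.669, 0.743, -0.001]
force: [0.5, -0.2, -0.4]
opening: 0.614
11.5 [0.50510301 0.26646052 0.13124145] [-4.03147133e-04  6.69126256e-01  7.43148141e-01 -8.55755003e-04] [ 0.45636545 -0.1984168  -0.35938301] 0.6139023434024106
```

View pics/s12c.png

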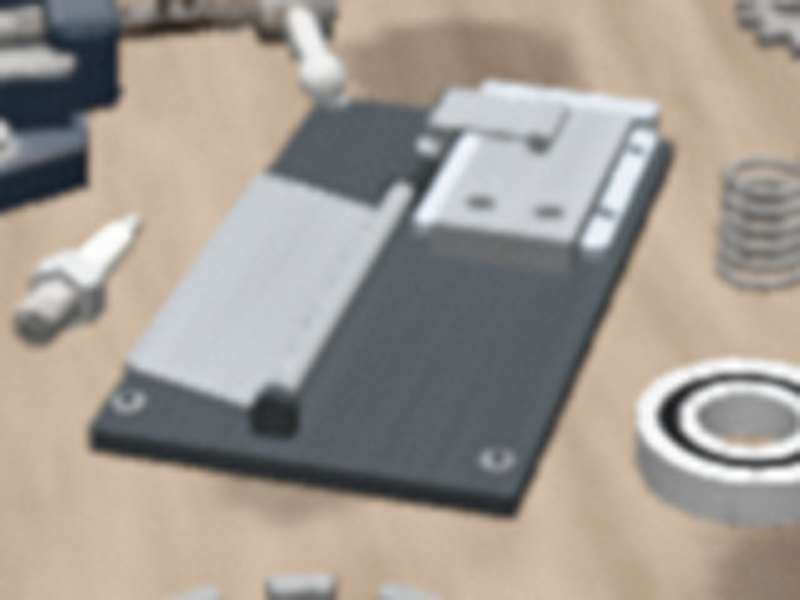

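View pics/z12c.png

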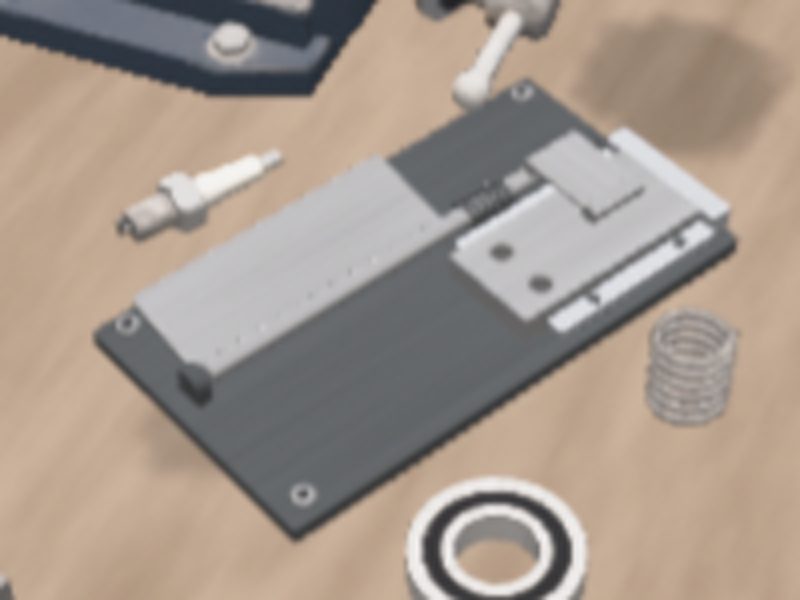

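View pics/wrist12.png

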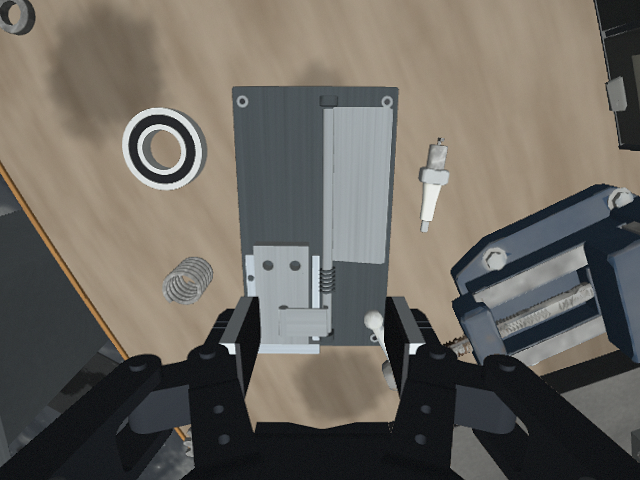

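```bash
python3 - <<'E'
from fit import *
W=dict(np.load('pics/wrist12.npz'))
O=np.array([[232.5,87],[397.5,87]]);A=onz(W,O[1],.01);B=onz(W,O[0],.01)
y=(A-B)[:2]/np.linalg.norm((A-B)[:2]);yaw=np.arctan2(y[1],y[0])-np.pi/2
m=(A+B)/2;p=np.array([0,0,yaw]);c,s=np.cos(yaw),np.sin(yaw);p[:2]=m[:2]-np.array([c*-.11-s*-.006,s*-.11+c*-.006]);print(p)
for u in [(254,246.5),(309,245.5)]:print(inv(p,onz(W,u,.022))*1e3)
E
python3 - <<'E'
from plant import robot
robot.finish_job();print(robot.state()['time_s'])
E
```

```text
[ 0.50576018  0.25970465 -1.46727946]
[  9.85061586 -54.58022086]
[  8.92879823 -10.90712449]
the job is handed in; nothing more can be done
the job is handed in; nothing more can be done
```

The drilled plate is home against the end stop with the clip's jaw resting on it, and I handed the job in at about 11.6 s; no verdict was reported.

- **How it was done:** I pressed the press plate down with one fingertip until it was level, at about 8 N. I then slid forward so the other fingertip pushed the plate home. The push force rose to about 17 N at the stop. I backed the pushing finger off with the clip still held, then lifted clear.
- **Plate position:** the last wrist picture puts its rear end at fixture x of about 9–10 mm, where home is 10 mm. That makes its origin about x 54.4, y −32.7, within the 4 mm allowed. In the scene view its front touches the stop.
- **Clip:** the press plate stands partly raised and the jaw appears to rest on the drilled plate. I judged this by eye and did not measure the clip angle.
- **Bystanders and arm:** the bearing, valve spring and spark plug look unmoved. The gripper was clear, and the force reading was about zero.
- **Disagreements:** the fingertips sat about 36 mm above the reported TCP, so I set heights from the depth images and contact force. My estimates of where the fixture lies differed by 3–7 mm between the cameras. I relied mainly on the wrist view.

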